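# Get the dropper out from behind the ink bottles

### The job

Move all three ink bottles standing on the coloured coasters over to the black rubber mat, then take the white dropper from behind them and stand it in the ring on the green mat. After that put each ink bottle back, centred on the coaster of its cap's colour; tip none of these over on the way.

Things in the scene. Friction and masses are not known exactly. Their poses are not given: they have to be found in the camera images.
- bottle_red: Ink bottle with a red screw cap and a magenta band on a white body, round, 58 mm across, 140 mm tall, up to 0.4 kg. The cap is 35 mm across and fills the top 22 mm (118 to 140 mm above the base). Origin: centre of the underside, z up. Starts upright in the middle of the red coaster.
- bottle_yellow: Ink bottle with a yellow screw cap and a yellow band on a white body, round, 58 mm across, 140 mm tall, up to 0.4 kg. The cap is 35 mm across and fills the top 22 mm (118 to 140 mm above the base). Origin: centre of the underside, z up. Starts upright in the middle of the yellow coaster.
- bottle_blue: Ink bottle with a blue screw cap and a cyan band on a white body, round, 58 mm across, 140 mm tall, up to 0.4 kg. The cap is 35 mm across and fills the top 22 mm (118 to 140 mm above the base). Origin: centre of the underside, z up. Starts upright in the middle of the blue coaster.
- coaster_red: Flat round red coaster, 76 mm across, 4 mm thick, fixed on the ink station's base plate; the red-capped bottle belongs centred on it. A thin white circle 62 mm across marks the middle. Origin: centre of its underside; top 4 mm above.
- coaster_yellow: Flat round yellow coaster, 76 mm across, 4 mm thick, fixed on the ink station's base plate; the yellow-capped bottle belongs centred on it. A thin white circle 62 mm across marks the middle. Origin: centre of its underside; top 4 mm above.
- coaster_blue: Flat round blue coaster, 76 mm across, 4 mm thick, fixed on the ink station's base plate; the blue-capped bottle belongs centred on it. A thin white circle 62 mm across marks the middle. Origin: centre of its underside; top 4 mm above.
- dropper: Small white dropper bottle, 44 mm tall: round body 26 mm across up to 30 mm, narrow cap 15 mm across above. About 20 g. Origin: centre of the underside, z up. Starts upright on the station's plate between the three ink bottles and the splash guard.
- ink_station: Fixed ink station: an aluminium base plate 4 mm thick (x -110 to +75 mm, y -120 to +120 mm in its frame) with an upright grey splash guard 110 mm tall and 140 mm wide whose front face stands at x = +55 mm, with ribs behind it. Origin: underside of the plate, under the dropper's starting place; x points from there to the guard. The coasters lie at (0, +80), (-64, 0) and (0, -80) mm, which colour where changes.
- parking_mat: Fixed black rubber mat, the side area for the ink bottles, with a thin grey border line: 160 mm along its x, 170 mm along its y, 4 mm thick. Origin: centre of its underside; top 4 mm above. It lies to the left or the right of the station. It has room for the three bottles about 90 mm apart.
- service_mat: Fixed green mat, 110 mm square, 4 mm thick, with a white ring 44 mm across in the middle; the dropper's target. Origin: centre of its underside; top 4 mm above. It lies on the other side of the station from the black mat. Behind the left side stands a printer: front at world x = 0.60 m for y above -0.06 m, 0.25 m tall, and 0.49 m tall from y = 0.08 to 0.39 m.
Things that resemble listed ones, but are neither listed nor needed, are in the scene too. Several things have the shape of the dropper; the one meant has the colours described above.

How it is judged (in metres and radians):
On the way, in this order (a step that is already met when the one before it is completed fails the run):
1. all three ink bottles stand released on the black mat, the dropper still at its place (x of bottle_red in the frame of parking_mat between -0.07 and 0.07 m and y of bottle_red in the frame of parking_mat between -0.075 and 0.075 m and z of each of bottle_red, bottle_yellow, bottle_blue in the frame of parking_mat below 0.012 m and linear speed of each of bottle_red, bottle_yellow, bottle_blue below 0.02 m/s and angle between each of bottle_red, bottle_yellow, bottle_blue's own z axis and vertical below 0.12 rad and contact force between the fingers and bottle_red below 0.3 N and x of bottle_yellow in the frame of parking_mat between -0.07 and 0.07 m and y of bottle_yellow in the frame of parking_mat between -0.075 and 0.075 m and contact force between the fingers and bottle_yellow below 0.3 N and x of bottle_blue in the frame of parking_mat between -0.07 and 0.07 m and y of bottle_blue in the frame of parking_mat between -0.075 and 0.075 m and contact force between the fingers and bottle_blue below 0.3 N and distance of dropper from where it was at the start of the episode below 0.04 m), for 0.2 s.
2. the dropper stands released in the ring on the green mat, the bottles still on the black mat (horizontal distance between dropper and service_mat below 0.015 m and z of dropper in the frame of service_mat below 0.012 m and linear speed of each of dropper, bottle_red, bottle_yellow, bottle_blue below 0.02 m/s and angle between each of dropper, bottle_red, bottle_yellow, bottle_blue's own z axis and vertical below 0.12 rad and contact force between the fingers and dropper below 0.3 N and x of bottle_red in the frame of parking_mat between -0.07 and 0.07 m and y of bottle_red in the frame of parking_mat between -0.075 and 0.075 m and z of each of bottle_red, bottle_yellow, bottle_blue in the frame of parking_mat below 0.012 m and contact force between the fingers and bottle_red below 0.3 N and x of bottle_yellow in the frame of parking_mat between -0.07 and 0.07 m and y of bottle_yellow in the frame of parking_mat between -0.075 and 0.075 m and contact force between the fingers and bottle_yellow below 0.3 N and x of bottle_blue in the frame of parking_mat between -0.07 and 0.07 m and y of bottle_blue in the frame of parking_mat between -0.075 and 0.075 m and contact force between the fingers and bottle_blue below 0.3 N), for 0.2 s.
3. each ink bottle stands released on the coaster of its cap's colour (horizontal distance between bottle_red and coaster_red below 0.012 m and z of bottle_red in the frame of coaster_red below 0.012 m and linear speed of each of bottle_red, bottle_yellow, bottle_blue below 0.02 m/s and angle between each of bottle_red, bottle_yellow, bottle_blue's own z axis and vertical below 0.12 rad and contact force between the fingers and bottle_red below 0.3 N and horizontal distance between bottle_yellow and coaster_yellow below 0.012 m and z of bottle_yellow in the frame of coaster_yellow below 0.012 m and contact force between the fingers and bottle_yellow below 0.3 N and horizontal distance between bottle_blue and coaster_blue below 0.012 m and z of bottle_blue in the frame of coaster_blue below 0.012 m and contact force between the fingers and bottle_blue below 0.3 N), for 0.2 s.
At the end, for the whole second after the job is handed in: Each ink bottle stands upright, released and at rest within 12 mm of the middle of the coaster of its cap's colour, and the dropper stands upright, released and at rest within 15 mm of the middle of the green mat (all of step 3 and horizontal distance between dropper and service_mat below 0.015 m and z of dropper in the frame of service_mat below 0.012 m and linear speed of dropper below 0.02 m/s and angle between dropper's own z axis and vertical below 0.12 rad and contact force between the fingers and dropper below 0.3 N); the robot touches nothing.
It fails at once if a bottle or the dropper is tipped over (angle between any of dropper, bottle_red, bottle_yellow, bottle_blue's own z axis and vertical above 0.6 rad).
It also fails if it takes over 138 s, if anything falls off the work surface, if the arm or the gripper's body presses on something with over 40 N, if the wrist force passes 120 N, or if a joint passes its speed limit or range.

### The arm

A 6-joint arm with a two-finger parallel gripper is mounted at the origin on a cart in front of the work surface, level with it; the furniture and walls round the work are solid. World frame = base frame: x ahead of the robot, y to its left, z up, the work surface at z = 0. Lengths are in m, angles in degrees, forces in N, time in s.
With the tool pointing down it reaches from about 0.4 to 0.825 m from the base axis. Payload 7 kg.
Tool frame: the origin (TCP) lies midway between the tips of the shut fingers; the grasp point (between the pads) lies 19 mm behind it; z points along the fingers, y is the line along which they close (so a half turn about z gives the same grasp; the last joint's range is limited). The gripper opens to 88 mm and grips with 3 to 60 N. Pads are 19 mm wide; open, the fingers measure 130 mm over their backs; the gripper's body (78 mm by 193 mm) begins 47 mm behind the grasp point.
Start: joints at [88.356, 20.546, 0.682, 0, -70.136, -16.507], TCP at [0.21, 0.641, 0.227] pointing down, gripper open.
Joint ranges: [-176.03, 176.03], [-82.01, 121.73], [-58.28, 71.71], [-173.87, 95.51], [-174.79, -0.11], [-173.66, 173.66]. Speed limits (degrees/s): [136.94, 136.94, 172.46, 180, 180, 180].

### API

Orientations are given as a 3x3 rotation matrix whose columns are the frame's x, y, z axes.
In Python, from rig import robot gives the robot as it stands. Calls block until the motion is done:
- robot.goto(position, orientation): joint-space move of the TCP to a pose.
- robot.servo_line(position, ori=None, speed=0.15): straight line of the TCP; ori=None keeps the orientation; speed is the mean speed in m/s.
- robot.movej(angles): joint-space move.
- robot.move_gripper(opening): opening from 0.0 (shut) to 1.0 (fully open); the grip force is fixed at half the most; returns when the fingers have stopped.
- robot.dwell(seconds).
- robot.ik(position, orientation): joint angles nearest the present ones, or None.
- robot.grab_frame(name): name is "scene" or "top" or "wrist"; returns (picture, depth): 480x640x3 uint8, red, green, blue; 480x640 float32, m along the optical axis (not along the pixel's ray), 0 where there is no reading.
- robot.camera_info(name): a dict with "vfov" (degrees; the focal length in pixels is half the picture's height over the tangent of half this angle, whatever the lens; pixels are square), "cx", "cy" (the principal point, pixels), "k1" (the pictures are not rectified: a ray, as slopes to the right and down, at radius r is drawn at 1 + k1 r^2 times it, then the intrinsics apply), "view" (4x4, takes a point from world to camera coordinates); the wrist camera has in their place "T_tool_cam" (4x4, takes a point from camera to tool coordinates, whose origin is the TCP and whose axes are the flange's). Camera axes: x right, y down, z forward; pixel columns grow to the right and rows downward; lengths in m; the calibration is good to about 2 mm. A picture is of the moment at which its call begins: read the wrist's pose just before it. camera_info takes no time and is no camera call.
A pose or a line that the arm cannot do raises robot.Unreachable and nothing moves.
- robot.job_done(): hands the job in; it is judged then, once.
Readings, each from a call of its own:
- robot.read_t(): time.
- robot.read_qpos(): joint angles.
- robot.read_qvel(): joint speeds.
- robot.read_effort(): joint torques, N m.
- robot.read_position(): TCP position.
- robot.read_tcp_rot(): TCP orientation.
- robot.read_force(): force on the tool from outside, world axes, zero at the start.
- robot.read_ft_torque(): the same for the moment, N m.
- robot.read_grip_width(): opening from 0.0 (shut) to 1.0 (fully open).
- robot.read_finger_force(): force on a finger pad.
Only numpy, scipy, OpenCV 4.12 (cv2) and the standard library are available. Lean on these libraries where they do the work, as an engineer would, in place of code of your own. Each camera call takes 0.05 s, during which the arm holds its last target. There are 200 camera calls.

## Working session

There is one attempt and no reset: what is moved stays moved. The work goes in short steps, each a Python script; the robot and the scene stay as the last script left them, time stands still between calls to the robot, and variables do not carry over. Pictures are saved under pics/ and viewed, at most 14 in all, crops included, and the job is handed in when it is done.

```bash
mkdir -p pics; ls
python3 - <<'E'
from rig import robot
import cv2
for n in("scene","top","wrist"):
    i=robot.camera_info(n);print(n,i)
    p,d=robot.grab_frame(n);cv2.imwrite(f"pics/{n}0.png",p[:,:,::-1])
print(robot.read_tcp_rot(),robot.read_t(),robot.read_force())
E
```

```text
pics
scene {'vfov': 43.90856453697469, 'cx': 316.9952167615217, 'cy': 241.06434112285902, 'k1': -0.1684293011895384, 'view': array([[ 7.99214783e-01, -6.01045129e-01,  6.95318422e-04,
        -4.38859564e-01],
       [-4.51418318e-01, -6.01017742e-01, -6.59544673e-01,
         1.96385941e-01],
       [ 3.96834012e-01,  5.26803974e-01, -7.51665045e-01,
         1.02094859e+00],
       [ 0.00000000e+00,  0.00000000e+00,  0.00000000e+00,
         1.00000000e+00]])}
top {'vfov': 44.621643727565655, 'cx': 312.2198431568574, 'cy': 235.45781838689652, 'k1': 0.0150490341291667, 'view': array([[-0.0207888 , -0.99943892,  0.0262616 , -0.10147131],
       [-0.9945435 ,  0.0179868 , -0.10276039,  0.44794906],
       [ 0.10223038, -0.02825457, -0.99435941,  1.03898189],
       [ 0.        ,  0.        ,  0.        ,  1.        ]])}
wrist {'vfov': 70.26108091923237, 'cx': 324.2882854058351, 'cy': 236.4700562921622, 'k1': 0.016971395392935674, 'T_tool_cam': array([[ 1.22993456e-03, -9.60650096e-01, -2.77758671e-01,
         7.37988035e-02],
       [ 9.99999244e-01,  1.17791458e-03,  3.54155927e-04,
        -1.21660985e-03],
       [-1.30439374e-05, -2.77758897e-01,  9.60650818e-01,
        -1.58225924e-01],
       [ 0.00000000e+00,  0.00000000e+00,  0.00000000e+00,
         1.00000000e+00]])}
[[ 9.50204629e-01 -3.11626507e-01 -2.86958493e-04]
 [-3.11626617e-01 -9.50203816e-01 -1.24885867e-03]
 [ 1.16508411e-04  1.27609520e-03 -9.99999179e-01]] 0.15 [-0.13626057  0.86285538 -0.67913953]
```

View pics/scene0.png

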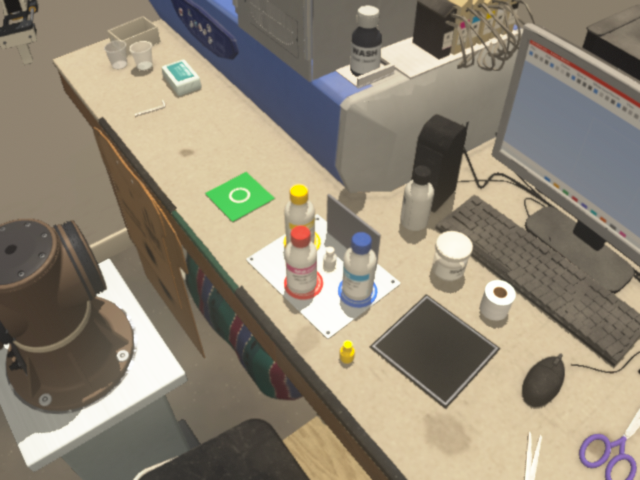

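View pics/top0.png

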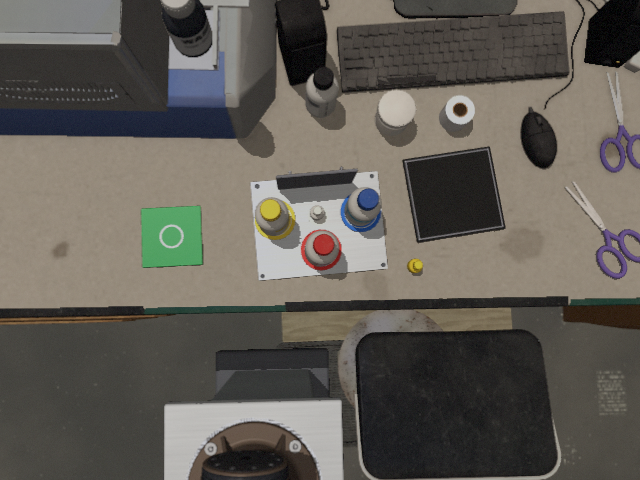

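The top view shows red, yellow and blue caps at about (323,244), (271,209) and (368,199). The white dropper is at (317,213), the green mat at (171,236), the black mat at (453,194), and a yellow lookalike dropper at (416,267). Next I'll measure these positions.

```bash
cat > h.py <<'E'
from rig import robot
import numpy as np, cv2
def K(i): f=240/np.tan(np.radians(i["vfov"]/2)); return f
def ray(i,uv,z,V=None):
    """pixels -> world points on plane z"""
    V=i["view"] if V is None else V; f=K(i)
    d=(np.atleast_2d(uv)-[i["cx"],i["cy"]])/f
    u=d.copy()
    for _ in range(10): u=d/(1+i["k1"]*(u**2).sum(1,keepdims=True))
    R=V[:3,:3];o=-R.T@V[:3,3]
    w=np.c_[u,np.ones(len(u))]@R
    return o+w*((z-o[2])/w[:,2])[:,None]
def wristV(i):
    T=np.eye(4);T[:3,:3]=robot.read_tcp_rot();T[:3,3]=robot.read_position()
    return np.linalg.inv(T@i["T_tool_cam"])
def blobs(p,lo,hi,box=None,amin=30):
    """HSV mask contours: (area, contour), biggest first"""
    m=cv2.inRange(cv2.cvtColor(p,cv2.COLOR_RGB2HSV),np.array(lo),np.array(hi))
    if box: k=np.zeros_like(m);x0,y0,x1,y1=box;k[y0:y1,x0:x1]=1;m=m*k
    m=cv2.morphologyEx(m,cv2.MORPH_OPEN,np.ones((3,3)))
    c,_=cv2.findContours(m,cv2.RETR_EXTERNAL,cv2.CHAIN_APPROX_NONE)
    return sorted([x for x in c if cv2.contourArea(x)>amin],key=cv2.contourArea)[::-1]
E
python3 - <<'E'
from h import *
i=robot.camera_info("top");p,d=robot.grab_frame("top")
def rep(n,c,z):
    w=ray(i,c.reshape(-1,2).astype(float),z)[:,:2].astype(np.float32)
    (x,y),r=cv2.minEnclosingCircle(w);R=cv2.minAreaRect(w)
    px=cv2.minEnclosingCircle(c)
    print(n,px[0],"circ",round(x,4),round(y,4),"dia",round(2*r,4),"rect",np.round(R[0],4),np.round(R[1],4),round(R[2],1))
for n,lo,hi,box in(("red",(0,150,80),(8,255,255),(305,225,345,262)),("red2",(172,150,80),(180,255,255),(305,225,345,262)),("yel",(20,150,120),(35,255,255),(250,190,300,240)),("blu",(105,150,80),(125,255,255),(340,180,386,232))):
    for c in blobs(p,lo,hi,box)[:3]: rep(n,c,.148)
for c in blobs(p,(50,100,60),(80,255,255),(120,190,220,285))[:1]: rep("green",c,.004)
for c in blobs(p,(0,0,0),(180,255,70),(395,140,512,245))[:2]: rep("black",c,.004)
for c in blobs(p,(0,0,180),(180,60,255),(305,200,330,226))[:2]: rep("drop",c,.048)
for c in blobs(p,(0,0,165),(180,40,255),(240,160,395,290))[:1]: rep("plate",c,.004)
for u,z in(((317,211),0.048),((271,209),.148),((368,199),.148),((323,244),.148)):
    # depth check: height of that pixel
    a=ray(i,u,0)[0];V=i["view"];zc=(V[:3,:3]@a+V[:3,3])[2]
    o=-V[:3,:3].T@V[:3,3];print(u,"height",(o+(a-o)*d[u[1],u[0]]/zc).round(3))
cv2.imwrite("pics/topcrop.png",cv2.resize(p[150:300,230:430][:,:,::-1],(800,600),interpolation=cv2.INTER_CUBIC))
E
```

```text
red (323.1103820800781, 244.44805908203125) circ 0.4184 -0.1239 dia 0.0338 rect [ 0.4183 -0.1245] [0.0305 0.0306] 88.9
yel (269.5, 209.0) circ 0.4773 -0.0388 dia 0.0335 rect [ 0.4773 -0.0388] [0.0306 0.0293] 89.1
blu (359.5, 227.5) circ 0.4447 -0.1831 dia 0.0312 rect [ 0.4427 -0.183 ] [0.0309 0.0074] 85.6
green (171.0, 236.5) circ 0.4511 0.1488 dia 0.1508 rect [0.4515 0.1484] [0.1091 0.1077] 1.8
black (453.5, 193.5) circ 0.5228 -0.3774 dia 0.2097 rect [ 0.5227 -0.3777] [0.1455 0.1556] 7.9
drop (317.0, 213.0) circ 0.4837 -0.1189 dia 0.0612 rect [ 0.4837 -0.1189] [0.043  0.0433] 88.9
drop (317.0, 210.0) circ 0.489 -0.119 dia 0.0131 rect [ 0.489 -0.119] [0.0107 0.0108] 88.8
plate (338.5, 233.0) circ 0.4519 -0.1594 dia 0.2066 rect [ 0.4554 -0.162 ] [0.2058 0.1028] 52.9
(317, 211) height [ 0.487 -0.119  0.049]
(271, 209) height [ 0.477 -0.041  0.148]
(368, 199) height [ 0.491 -0.198  0.146]
(323, 244) height [ 0.419 -0.124  0.149]
```

View pics/topcrop.png

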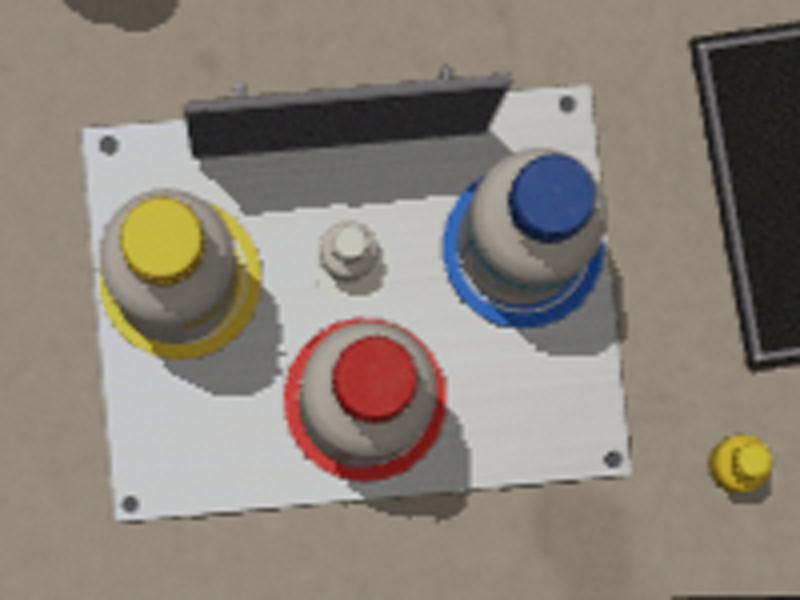

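The crop shows each bottle centred on its own coaster, the dropper at about (348,248) in the crop, and the guard behind it. Next I'll fix the blue mask and check the inverse kinematics.

Run:
```python
from h import *
i=robot.camera_info("top");p,d=robot.grab_frame("top")
print(cv2.cvtColor(p,cv2.COLOR_RGB2HSV)[197:202,366:369].reshape(-1,3)[:3])
for c in blobs(p,(100,120,60),(130,255,255),(354,183,386,213))[:2]:
    w=ray(i,c.reshape(-1,2).astype(float),.148)[:,:2].astype(np.float32)
    print("blue",cv2.minEnclosingCircle(w),cv2.minAreaRect(w))
s=robot.camera_info("scene");q,_=robot.grab_frame("scene")
for n,lo,hi,box,z in(("red",(0,150,80),(8,255,255),(285,225,320,252),.14),("yel",(20,150,120),(35,255,255),(280,180,320,212),.14),("blu",(100,120,60),(130,255,255),(345,228,380,262),.14),("drop",(0,0,190),(180,40,255),(322,244,338,262),.04)):
    for c in blobs(q,lo,hi,box,15)[:1]:
        x,y,w,h=cv2.boundingRect(c); print(n,(x,y,w,h),ray(s,(x+w/2,y+h/2),z).round(4))
from scipy.spatial.transform import Rotation as R
for yaw in(180+4.7,4.7,180+90,90,180+50):
    o=R.from_euler("z",yaw,degrees=True).as_matrix()@np.diag([1,-1,-1.])
    for P in((.418,-.124,.128),(.418,-.124,.3),(.477,-.04,.3),(.49,-.199,.128),(.57,-.33,.3),(.56,-.42,.124),(.487,-.119,.012),(.4515,.1484,.012)):
        j=robot.ik(P,o);print(yaw,P,None if j is None else np.round(j,0))
```

```text
[[110 151 132]
 [110 160 132]
 [111 133 132]]
blue ((0.4914858639240265, -0.19777938723564148), 0.016828201711177826) ((0.491780549287796, -0.19748812913894653), (0.030876589938998222, 0.03126520290970802), 88.35466766357422)
red (291, 226, 19, 16) [[ 0.4211 -0.1231  0.14  ]]
yel (290, 185, 18, 19) [[ 0.4756 -0.0432  0.14  ]]
blu (354, 234, 16, 11) [[ 0.4972 -0.1959  0.14  ]]
drop (322, 245, 12, 14) [[ 0.4869 -0.1172  0.04  ]]
184.7 (0.418, -0.124, 0.128) [ 10.   3. -36.   0. -51. -95.]
184.7 (0.418, -0.124, 0.3) [ 10.  -5. -20.   0. -75. -95.]
184.7 (0.477, -0.04, 0.3) [  19.   -1.  -16.    0.  -75. -104.]
184.7 (0.49, -0.199, 0.128) [ -1.  12. -25.   0. -53. -84.]
184.7 (0.57, -0.33, 0.3) [-13.  17.   5.   0. -78. -72.]
184.7 (0.56, -0.42, 0.124) [-21.  27.  -3.   0. -60. -64.]
184.7 (0.487, -0.119, 0.012) [  9.  19. -36.   0. -35. -94.]
184.7 (0.4515, 0.1484, 0.012) [  42.   17.  -39.   -0.  -34. -127.]
4.7 (0.418, -0.124, 0.128) [ 10.   3. -36.   0. -51.  85.]
4.7 (0.418, -0.124, 0.3) [ 10.  -5. -20.   0. -75.  85.]
4.7 (0.477, -0.04, 0.3) [ 19.  -1. -16.   0. -75.  76.]
4.7 (0.4
[... 940 characters left out ...]

90 (0.57, -0.33, 0.3) [ -13.   17.    5.    0.  -78. -167.]
90 (0.56, -0.42, 0.124) [ -21.   27.   -3.    0.  -60. -159.]
90 (0.487, -0.119, 0.012) [  9.  19. -36.   0. -35. 171.]
90 (0.4515, 0.1484, 0.012) [ 42.  17. -39.   0. -34. 138.]
230 (0.418, -0.124, 0.128) [ 10.   3. -36.   0. -51. -50.]
230 (0.418, -0.124, 0.3) [ 10.  -5. -20.   0. -75. -50.]
230 (0.477, -0.04, 0.3) [ 19.  -1. -16.   0. -75. -59.]
230 (0.49, -0.199, 0.128) [ -1.  12. -25.   0. -53. -39.]
230 (0.57, -0.33, 0.3) [-13.  17.   5.   0. -78. -27.]
230 (0.56, -0.42, 0.124) [-21.  27.  -3.   0. -60. -19.]
230 (0.487, -0.119, 0.012) [  9.  19. -36.   0. -35. -49.]
230 (0.4515, 0.1484, 0.012) [ 42.  17. -39.   0. -34. -82.]
```

```bash
cat >> h.py <<'E'
from scipy.spatial.transform import Rotation as Rn
YAW=185.1
O=Rn.from_euler("z",YAW,degrees=True).as_matrix()@np.diag([1,-1,-1.])
E
python3 - <<'E'
from h import *
robot.servo_line((.17,.46,.32),speed=.25);print(robot.read_t())
robot.goto((.40,-.12,.36),O);print(robot.read_t(),robot.read_position())
i=robot.camera_info("wrist");V=wristV(i);p,d=robot.grab_frame("wrist");np.save("V1.npy",V)
cv2.imwrite("pics/w1.png",p[:,:,::-1])
for n,lo,hi in(("red",(0,150,60),(8,255,255)),("yel",(20,150,100),(35,255,255)),("blu",(100,120,50),(125,255,255))):
    for c in blobs(p,lo,hi)[:4]:
        w=ray(i,c.reshape(-1,2).astype(float),.148,V)[:,:2].astype(np.float32);a,r=cv2.minEnclosingCircle(w)
        print(n,cv2.boundingRect(c),np.round(a,4),"dia",round(2*r,4))
E
```

```text
1.2833
3.5167 [ 0.40026341 -0.11948765  0.35984579]
red (303, 207, 29, 32) [ 0.4165 -0.1246] dia 0.037
red (293, 179, 49, 29) [ 0.3928 -0.1268] dia 0.0535
yel (369, 260, 30, 32) [ 0.473  -0.0422] dia 0.0402
yel (190, 162, 23, 19) [ 0.3717 -0.2529] dia 0.0251
yel (345, 222, 40, 28) [ 0.4289 -0.0703] dia 0.0503
yel (359, 238, 16, 10) [ 0.4344 -0.0666] dia 0.02
blu (236, 261, 29, 31) [ 0.4872 -0.1977] dia 0.0406
blu (243, 220, 47, 34) [ 0.4443 -0.1801] dia 0.0537
```

View pics/w1.png

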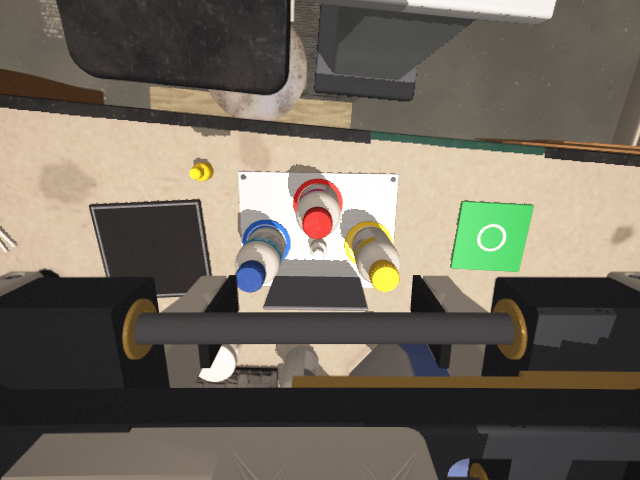

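The wrist view agrees with the top view to about 4 mm: caps at (317,222), (384,276) and (251,276), with the dropper at (318,246). I'll move the blue bottle first and check the grip.

```bash
cat >> h.py <<'E'
HOME={"blue":(.4908,-.1978),"yellow":(.4768,-.0397),"red":(.4182,-.1242)}
M=np.array([.5227,-.3777]);a=np.radians(6.8);RM=np.array([[np.cos(a),-np.sin(a)],[np.sin(a),np.cos(a)]])
SLOT={k:M+RM@v for k,v in {"blue":(.042,-.048),"yellow":(.042,.048),"red":(-.045,0)}.items()}
UP=.30
def carry(src,zs,dst,zd,tag):
    """grasp a bottle by the cap at src, stand it at dst (TCP heights zs, zd)"""
    robot.move_gripper(.68); robot.goto((*src,.20),O)
    robot.servo_line((*src,zs),speed=.12)
    robot.move_gripper(0); w=robot.read_grip_width()
    robot.servo_line((*src,UP),speed=.18)
    w2=robot.read_grip_width();print(tag,"width",round(w*88,1),round(w2*88,1),"F",np.round(robot.read_force(),1))
    if w2*88<25: raise SystemExit("grip lost")
    robot.goto((*dst,UP),O)
    robot.servo_line((*dst,zd+.015),speed=.2); robot.servo_line((*dst,zd),speed=.04)
    f=robot.read_force(); robot.move_gripper(.68); robot.servo_line((*dst,.20),speed=.2)
    print(tag,"placed F",np.round(f,1),"t",robot.read_t())
E
python3 - <<'E'
from h import *
carry(HOME["blue"],.128,SLOT["blue"],.125,"blue")
p,_=robot.grab_frame("scene");cv2.imwrite("pics/s2.png",p[150:420,220:580,::-1])
E
```

```text
blue width 34.0 33.8 F [-0.6 -0.4 -2.3]
blue placed F [-0.2  0.4 -2. ] t 11.1083
```

View pics/s2.png

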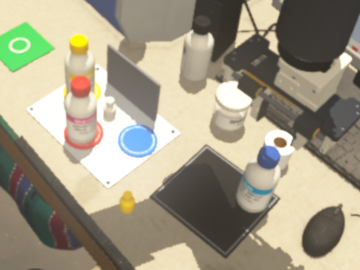

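The blue bottle stands on the mat at about (256,185) in the crop, and its coaster is empty.

Run:
```python
from h import *
carry(HOME["yellow"],.128,SLOT["yellow"],.125,"yellow")
carry(HOME["red"],.128,SLOT["red"],.125,"red")
robot.goto((.40,-.12,.30),O); print(robot.read_t())
i=robot.camera_info("wrist");V=wristV(i);p,d=robot.grab_frame("wrist")
cv2.imwrite("pics/w3.png",p[:,:,::-1]);np.save("V3.npy",V);np.save("w3.npy",p)
for n,lo,hi in(("red",(0,150,60),(8,255,255)),("yel",(20,150,100),(35,255,255)),("blu",(100,120,50),(125,255,255)),("green",(50,100,60),(80,255,255))):
    for c in blobs(p,lo,hi,amin=300)[:3]:
        w=ray(i,c.reshape(-1,2).astype(float),.004 if n=="green" else .008,V)[:,:2].astype(np.float32);a,r=cv2.minEnclosingCircle(w)
        print(n,cv2.boundingRect(c),np.round(a,4),"dia",round(2*r,4),cv2.minAreaRect(w))
```

```text
yellow width 34.3 34.1 F [-0.1  0.2 -1.3]
yellow placed F [-0.8  1.  -1.5] t 19.0583
red width 34.0 34.2 F [-0.5 -0.4 -2.9]
red placed F [-0.6 -0.9 -2.7] t 26.3583
27.4833
red (290, 184, 55, 55) [ 0.421  -0.1262] dia 0.0753 ((0.4207940101623535, -0.12673494219779968), (0.07399649173021317, 0.07287292927503586), 5.182736396789551)
red (33, 253, 48, 37) [ 0.5375 -0.4815] dia 0.0675 ((0.5367147326469421, -0.48005741834640503), (0.047287214547395706, 0.0641273558139801), 32.031761169433594)
yel (354, 239, 41, 39) [ 0.4795 -0.0413] dia 0.0579 ((0.47997215390205383, -0.04167473316192627), (0.056385695934295654, 0.0561133548617363), 5.223721504211426)
yel (171, 166, 28, 21) [ 0.3887 -0.3025] dia 0.0373 ((0.38943904638290405, -0.3024200201034546), (0.025769658386707306, 0.036035943776369095), 5.292370796203613)
yel (348, 232, 53, 51) [ 0.4788 -0.0424] dia 0.0755 ((0.47815823554992676, -0.04260731860995293), (0.07303838431835175, 0.07383454591035843), 47.988162994384766)
blu (239, 237, 41, 39) [ 0.4917 -0.2014] dia 0.0582 ((0.4915270507335663, -0.20186066627502441), (0.056184954941272736, 0.0561441071331501), 5.182202339172363)
blu (233, 230, 54, 51) [ 0.4908 -0.2011] dia 0.0757 ((0.4890960454940796, -0.20066970586776733), (0.07421556115150452, 0.07148327678442001), 79.80171203613281)
green (468, 209, 93, 69) [0.4455 0.1478] dia 0.1445 ((0.44546717405319214, 0.14755986630916595), (0.09890369325876236, 0.10944588482379913), 1.9676265716552734)
```

View pics/w3.png

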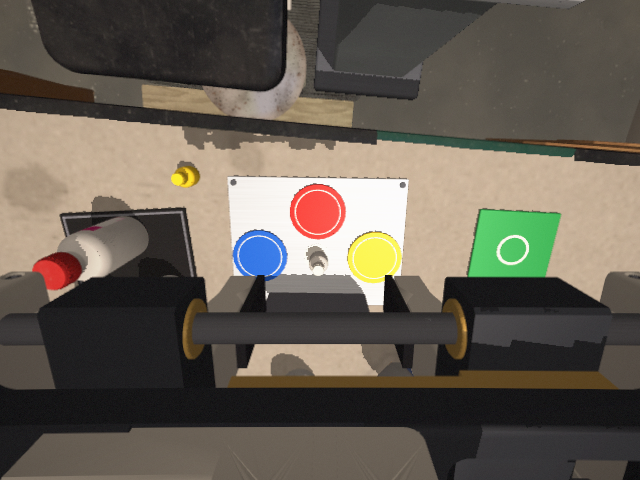

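The red bottle stands on the mat and all three coasters are clear. The dropper is at about (318,262) and the ring at (513,250). I'll refine both from the top camera, since the arm may partly block it, and from this wrist frame.

Run:
```python
from h import *
robot.goto((.40,-.02,.40),O)
q,_=robot.grab_frame("top");i=robot.camera_info("top");cv2.imwrite("pics/t4.png",cv2.resize(q[130:310,120:520,::-1],(800,360)))
for n,lo,hi in(("red",(0,150,60),(8,255,255)),("yel",(20,150,100),(35,255,255)),("blu",(100,120,50),(125,255,255))):
    for c in blobs(q,lo,hi,(240,160,395,290),amin=100)[:2]:
        w=ray(i,c.reshape(-1,2).astype(float),.008)[:,:2].astype(np.float32);a,r=cv2.minEnclosingCircle(w);print(n,np.round(a,4),"dia",round(2*r,4))
def white(p,i,V,box,z,n,lo=(0,0,150)):
    for c in blobs(p,lo,(180,70,255),box,15)[:2]:
        w=ray(i,c.reshape(-1,2).astype(float),z,V)[:,:2].astype(np.float32);a,r=cv2.minEnclosingCircle(w);print(n,cv2.boundingRect(c),np.round(a,4),"dia",round(2*r,4))
white(q,i,None,(150,215,195,260),.004,"ring top")
wi=robot.camera_info("wrist");V=np.load("V3.npy");p=np.load("w3.npy")
white(p,wi,V,(485,225,540,272),.004,"ring wrist")
# pixel of dropper: base edge row near robot, cap
cv2.imwrite("pics/w3c.png",cv2.resize(p[230:290,280:360,::-1],(640,480),interpolation=cv2.INTER_CUBIC))
```

```text
blu [ 0.4956 -0.2009] dia 0.0655
ring top (183, 218, 7, 5) [0.48   0.1218] dia 0.0126
ring wrist (497, 243, 21, 22) [0.4566 0.1443] dia 0.0418
ring wrist (506, 235, 23, 17) [0.4425 0.1534] dia 0.0393
```

View pics/t4.png

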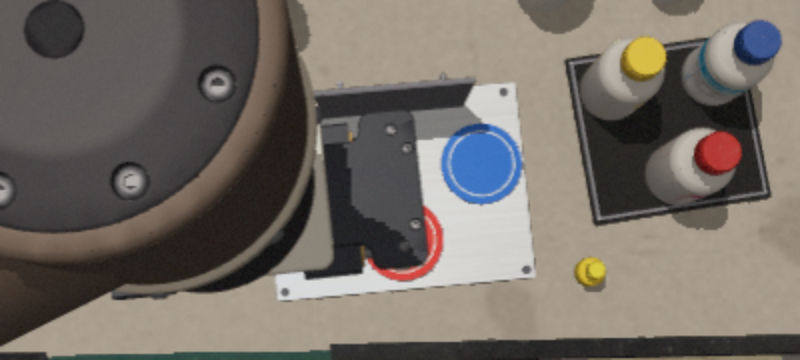

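View pics/w3c.png

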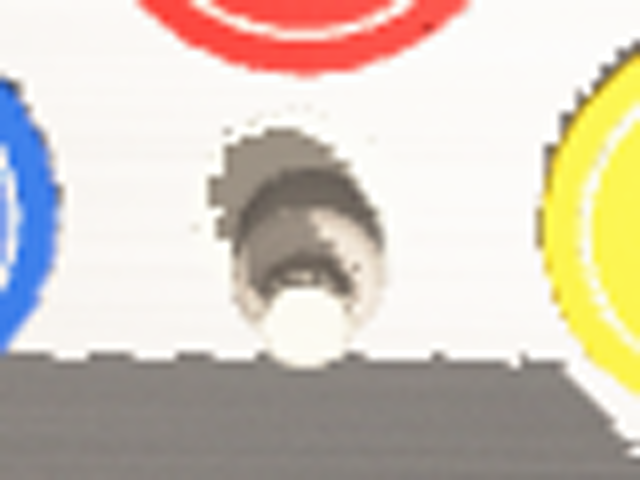

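All three bottles stand well inside the black mat. In the wrist crop the dropper's cap top is at about (307,325), which is pixel (318.4,270.6).

Run:
```python
from h import *
wi=robot.camera_info("wrist");V=np.load("V3.npy")
print("drop wrist cap",ray(wi,(318.4,270.6),.048,V),"body-edge near",ray(wi,(280+308/8,230+168/8),.034,V))
p=cv2.imread("pics/top0.png")[:,:,::-1].copy();i=robot.camera_info("top")
for c in blobs(p,(0,0,120),(180,110,255),(150,215,195,260),15)[:3]:
    w=ray(i,c.reshape(-1,2).astype(float),.004)[:,:2].astype(np.float32);a,r=cv2.minEnclosingCircle(w);print("ring",cv2.boundingRect(c),np.round(a,4),"dia",2*r)
w=np.load("w3.npy")
m=cv2.inRange(cv2.cvtColor(w,cv2.COLOR_RGB2HSV),np.array((0,0,130)),np.array((180,90,255)));m[:, :490]=0;m[:,535:]=0;m[:225]=0;m[272:]=0
y,x=np.nonzero(m);print("ring wrist",ray(wi,((x.min()+x.max())/2,(y.min()+y.max())/2),.004,V),x.min(),x.max(),y.min(),y.max())
```

```text
drop wrist cap [[ 0.48926887 -0.11824981  0.048     ]] body-edge near [[ 0.46745947 -0.1202301   0.034     ]]
ring (159, 224, 25, 25) [0.4517 0.1491] dia 0.04675225540995598
ring wrist [[0.45093684 0.14847248 0.004     ]] 496 528 235 264
```

Run:
```python
from h import *
D=np.array([.488,-.1187]);G=np.array([.4514,.1488]);off=np.array([-.003,0])
s=D+off;g=G+off
robot.move_gripper(.5);robot.goto((*s,.16),O)
robot.servo_line((*s,.011),speed=.1);print("F",robot.read_force().round(1))
robot.move_gripper(0);w=robot.read_grip_width()*88
robot.servo_line((*s,.2),speed=.15);print("w",w,robot.read_grip_width()*88,robot.read_t())
if w<20: raise SystemExit
robot.goto((*g,.15),O)
robot.servo_line((*g,.025),speed=.15);robot.servo_line((*g,.0115),speed=.03);print("F",robot.read_force().round(1))
robot.move_gripper(.5);robot.servo_line((*g,.15),speed=.15)
robot.goto((.40,.05,.32),O);print(robot.read_t())
p,_=robot.grab_frame("wrist");cv2.imwrite("pics/w5.png",p[:,:,::-1])
i=robot.camera_info("wrist");V=wristV(i);np.save("V5.npy",V)
```

```text
F [ 0.6 -0.3 -0.1]
w 24.41233451642772 24.478139639488283 33.325
F [-0.4  0.6 -0.3]
38.4667
```

View pics/w5.png

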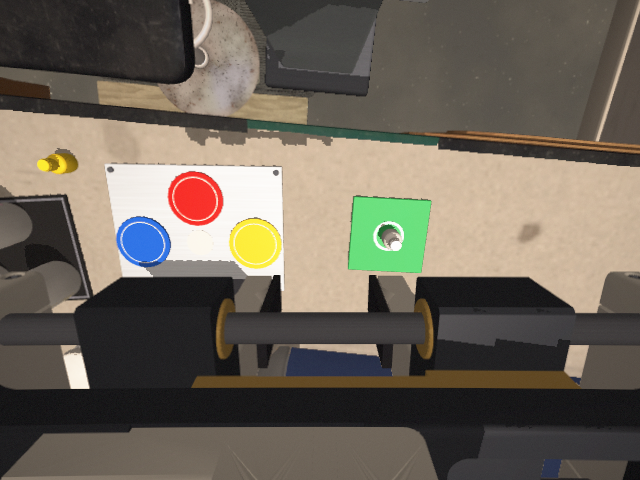

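The dropper stands upright in the ring at about (390,237), and the coasters are clear. Now I'll return the bottles.

Run:
```python
from h import *
for k in("blue","yellow","red"):
    h=np.array(HOME[k])+(.001,-.001)
    carry(SLOT[k],.124,h,.129,k)
robot.servo_line((*h,.30),speed=.2)
robot.goto((.30,-.37,.35),O); print(robot.read_t())
p,_=robot.grab_frame("top");i=robot.camera_info("top")
for n,lo,hi,box in(("red",(0,150,80),(8,255,255),(305,228,342,260)),("yel",(20,150,120),(35,255,255),(255,196,286,222)),("blu",(100,120,60),(130,255,255),(354,183,386,213))):
    for c in blobs(p,lo,hi,box)[:1]:
        w=ray(i,c.reshape(-1,2).astype(float),.148)[:,:2].astype(np.float32);print(n,cv2.minEnclosingCircle(w))
cv2.imwrite("pics/t6.png",cv2.resize(p[150:300,130:430,::-1],(800,400),interpolation=cv2.INTER_CUBIC))
p,_=robot.grab_frame("scene");cv2.imwrite("pics/s6.png",p[120:420,180:540,::-1])
```

```text
blue width 34.0 34.1 F [ 0.5  0.  -2.6]
blue placed F [-0.4  0.2 -2.2] t 46.9583
yellow width 34.2 34.0 F [ 0.7 -0.3 -1.8]
yellow placed F [-0.2 -0.5 -1.3] t 54.0333
red width 34.0 33.6 F [-1.4 -0.5 -3.5]
red placed F [ 0.9 -0.  -3.5] t 61.675
63.4
red ((0.41889509558677673, -0.1239127516746521), 0.01677889935672283)
yel ((0.47686299681663513, -0.03987766429781914), 0.01658923365175724)
blu ((0.4943290948867798, -0.19105908274650574), 0.014465871267020702)
```

View pics/t6.png

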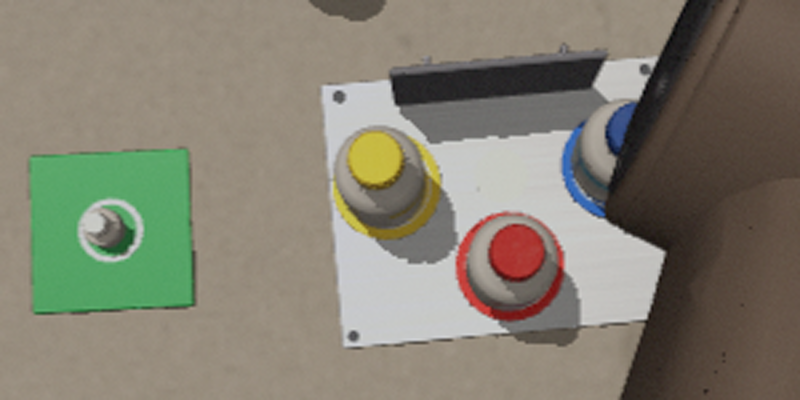

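View pics/s6.png

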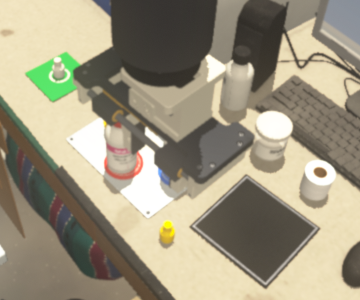

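The red and yellow bottles and the dropper are back within 1 mm of where they should be. The arm partly covers the blue bottle, so I'll clear it, check blue and hand in.

Run:
```python
from h import *
robot.goto((.35,-.52,.35),O)
p,_=robot.grab_frame("top");i=robot.camera_info("top")
c=blobs(p,(100,120,60),(130,255,255),(354,183,386,213))[0]
w=ray(i,c.reshape(-1,2).astype(float),.148)[:,:2].astype(np.float32);a,r=cv2.minEnclosingCircle(w);print(a,2*r)
robot.dwell(.5);print(robot.read_t(),np.abs(robot.read_qvel()).max())
if np.hypot(a[0]-.4915,a[1]+.1978)<.004: print(robot.job_done())
```

```text
(0.4914328157901764, -0.19728222489356995) 0.03429317846894264
64.725 0.3513644257864441
the job is handed in; nothing more can be done
None
```

The job is handed in, but no verdict came back: each bottle is back on its own coaster within about 1 mm of its starting spot, and the dropper stands in the ring on the green mat, at 64.7 s on the robot's clock.

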